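# Find the soap stamp that fits the guide and show its face to the bench camera

## Robot

A 6-joint arm with a two-finger parallel gripper is mounted at the origin on a cart in front of the work surface, level with it; the furniture and walls round the work are solid. World frame = base frame: x ahead of the robot, y to its left, z up, the work surface at z = 0. Lengths are in m, angles in rad, forces in N, time in s.
With the tool pointing down it reaches from about 0.425 to 0.95 m from the base axis. Payload 3.5 kg.
Tool frame: the origin (TCP) lies on the centre line of the jaws, within the pads' length; the fingertips stand 25 mm ahead of it and the grasp point (between the pads) lies 6 mm ahead of it (ctrl.finger_overhang is the distance from the TCP to the fingertips, in m); z points along the fingers, y is the line along which they close (so a half turn about z gives the same grasp; the last joint's range is limited). The gripper opens to 85 mm and grips with 20 to 120 N. Pads are 22 mm wide; open, the fingers measure 114 mm over their backs; the gripper's body (76 mm by 85 mm) begins 54 mm behind the grasp point. The pads swing forward as they close: fully open they stand 13 mm farther back than shut.
Start: joints at [1.169, 0.286, 1.577, -0, 1.279, -0.15], TCP at [0.168, 0.654, 0.256] pointing down, gripper open.
Joint ranges: [-2.77, 2.77], [-0.9, 2.22], [0.21, 2.48], [-1.53, 4.67], [0.24, 2.81], [-2.84, 2.84]. Speed limits (rad/s): [2.79, 2.79, 3.14, 3.14, 3.14, 3.14].

## Interface

Orientations are given as a unit quaternion [x, y, z, w].
In Python, from plant import get_state, imaging, job, ctrl gives the robot as it stands.
- The arm moves only by the tool jog_arm, never from a script. Its argument "increments" is a list of rows, each an object of numbers: "dx", "dy", "dz": the shift along the world's x, y, z each as a share of 12 cm, from -1 to 1; "ax", "ay", "az": the turn, a rotation vector about the world's x, y, z each as a share of pi/2 rad, from -1 to 1; "gripper": the gripper command: -1 is shut, 1 is fully open, values between are in proportion. A call has 1 to 10 rows; each row is the pose to reach, as a shift and turn from the pose commanded when the call began; what a row does not reach only later rows make up. A row lasts 1/10 s, in which the tool goes at most 50 mm and 8.59 degrees, less where a joint would pass 70% of its speed; a pose out of reach is approached as far as the arm can. A call with a number of a shift or a turn outside -1 to 1 is refused whole. A call with a gripper value outside its range is refused whole. The fingers move at their own pace and stop on an object; "force" is the grip in N (left out, the last holds). Time passes only in rows, so rows that repeat a pose let the fingers close. It gives the time, the measured TCP pose, the force, the opening and the grip force at its end, in the units of the state.
- get_state(): the state, without advancing time (a new reading comes with each control period).
- imaging.read_camera(name): name is "scene" or "top" or "wrist"; returns a dict with "frame" (480x640x3 uint8, blue, green, red), "depth" (480x640 float32, m along the optical axis (not along the pixel's ray), 0 where there is no reading), "camera_matrix" (3x3 intrinsics, pixels), "dist" ([k1, k2, p1, p2, k3] as OpenCV has them; the pictures are not rectified), "extrinsics" (4x4, takes a point from camera to world coordinates); the wrist camera has in their place "mount" (4x4, takes a point from camera to tool coordinates, whose origin is the TCP and whose axes are the flange's). Camera axes: x right, y up, looking along -z (the intrinsics and any distortion apply to the point x, -y, -z); pixel columns grow to the right and rows downward; lengths in m; the calibration is good to about 2 mm. A picture is of the moment at which its call begins: read the wrist's pose just before it.
- job.sign_off(): hands the job in; it is judged then, once.
The state is a dict: "time": time; "qpos": joint angles; "dq": joint speeds; "joint_efforts": joint torques, N m; "eef_pos": TCP position; "tcp_rot": TCP orientation; "contact_force": force on the tool from outside, world axes, zero at the start; "wrist_torque": the same for the moment, N m; "opening": opening from 0.0 (shut) to 1.0 (fully open); "finger_force": force on a finger pad.
Only numpy, scipy, OpenCV 4.12 (cv2) and the standard library are available. Lean on these libraries where they do the work, as an engineer would, in place of code of your own. Each camera call takes 0.05 s, during which the arm holds its last target. There are 200 camera calls.

## Task

Two round brass soap stamps look alike, but only one slides down the bore of the white stamping guide: find it by trying, without forcing, and let it go right to the bottom. Leave the other one standing on the table, then draw the fitting stamp out and hold it up to the little bench camera, the middle of its engraved face 12 cm straight in front of the lens and square to it, so that a colleague can check that the engraving is clean. Finish while still holding it there, still and free of everything but the gripper, with the other things left where they stand.

Things in the scene. Friction and masses are not known exactly. Their poses are not given: they have to be found in the camera images.
- stamp_a: Round soap stamp standing on its die face: brass head (16 mm thick), 18 mm ferrule, then a straight round beech handle, 24 mm thick, from 24 to 84 mm above the face; 84 mm high, about 140 g. Its head is 40 or 46 mm in diameter and the other round stamp's is the other size: try them in the guide. Origin: centre of the die face (its underside); z from the face up the handle.
- stamp_b: The other round stamp, the same in every way but its head, which is 46 or 40 mm in diameter. Origin: centre of the die face (its underside as it stands); z from the face up the handle.
- guide_mouth (a point): Centre of the bore's mouth in the top of the guide, 42 mm above the table. The bore is upright, 43 mm in diameter, open above, its edge chamfered by 3 mm; its flat bottom lies 34 mm below this point. Axes as the guide's.
- camera_head: Black bench camera, 58 mm wide and 44 mm high, light ring round the lens, on a low steel stand with an 84 mm round foot fixed to the table. Origin: centre of its body, 79 mm above the table. Its z axis is where the lens looks: toward the robot's side and 60 degrees above the horizontal. The lens glass lies 28 mm from the origin along z.
- focus (a point): Point in the air 120 mm before the lens on its line of sight (148 mm from the centre of the camera's body): the middle of the die face belongs here. Axes as the camera's: z is where the lens looks, so the held stamp's own z axis (from face to handle) must point along this z, within 10 degrees.
- bar_stamp: Bystander: a stamp with a rectangular brass head 34 by 56 mm and the same kind of beech handle, 82 mm high. Origin: centre of its underside.
- dial_timer: Bystander: white dial timer, 61 mm in diameter, 42 mm high. Origin: centre of its underside.
- pink_soap: Bystander: pale pink cloud-shaped soap, 68x68x35 mm. Origin: centre of its underside.
- grey_soap: Bystander: grey rose-shaped soap, 69x68x34 mm. Origin: centre of its underside.
- masking_tape: Bystander: roll of masking tape lying flat, 82 mm in diameter, 24 mm high. Origin: centre of its underside.
- bench_scraper: Bystander: bench scraper with a wooden handle, lying flat, 82x115x16 mm. Origin: centre of its underside.
- guide: The white stamping guide: a plastic block 84 mm square and 34 mm high with an upright bore in its middle, on an aluminium foot 112 mm square and 8 mm thick with low screw heads; fixed to the table. Origin: centre of the foot's underside, on the table; z up, x and y along its sides.
Not all that is in view belongs to the job. Of the things that look like the part that bears camera_head, the largest one is meant. What is shaped like the stamp_b but purple is not meant.

How it is judged:
On the way:
1. the stamp that fits stands right down in the bore of the guide (z of stamp_b in the frame of guide_mouth below -0.03 m and horizontal distance between stamp_b and guide_mouth below 0.004 m and angle between stamp_b's own z axis and vertical below 0.1 rad), for 0.2 s.
At the end, for the whole second after the job is handed in: The fitting stamp is held still (under 20 mm/s), touching nothing but the gripper, its die face turned to the lens, square within 10 degrees, its centre within 15 mm of the point 120 mm before the lens; the other round stamp stands released and upright (5 degrees) on the table (distance between stamp_b and focus below 0.015 m and angle between the z axis of stamp_b and the z axis of focus, either way round below 0.18 rad and height (world z) of stamp_b above 0.12 m and angle between stamp_b's own z axis and vertical below 1.2 rad and contact force between the fingers and stamp_b above 1 N and contact force between stamp_b and camera_head below 0.05 N and contact force between each of stamp_b, the fingers and stamp_a below 0.05 N and linear speed of stamp_b below 0.02 m/s and height (world z) of stamp_a below 0.004 m and angle between stamp_a's own z axis and vertical below 0.08 rad and linear speed of stamp_a below 0.01 m/s); the arm keeps its last pose, push and grip.
It fails at once if a stamp is forced against the guide (over 90 N) (contact force between any of stamp_a, stamp_b and guide above 90 N).
It fails at once if a bystander is moved by more than 20 mm (distance of any of bar_stamp, dial_timer, pink_soap, grey_soap, masking_tape, bench_scraper from where it was at the start of the episode above 0.02 m).
It fails at once if the stamp or the gripper strikes the camera (contact force between any of the arm, the fingers, stamp_a, stamp_b and camera_head above 5 N).
It also fails if it takes over 72 s, if anything falls off the work surface, if the arm or the gripper's body presses on something with over 40 N, if the wrist force passes 120 N, or if a joint passes its speed limit or range.

## Working session

There is one attempt and no reset: what is moved stays moved. The work goes in short steps, Python scripts to look and compute and a tool call to move; the robot and the scene stay as the last step left them, time stands still between calls to the robot, and variables do not carry over. Pictures are saved under pics/ and viewed, at most 10 in all, crops included, and the job is handed in when it is done.

Besides the shell and the picture viewer there is one more tool, called after "Emit:" by a JSON object that holds its "op" and its "data", one argument or row to a line. jog_arm: Moves the arm, as the interface text tells. Shift numbers are shares of 12 cm and turn numbers shares of pi/2 rad, none past 1 either way. Its arguments: {"type":"object","properties":{"increments":{"type":"array"},"force":{"type":"number"}},"required":["increments"]}

```bash
mkdir -p pics; cat > h.py <<'E'
import numpy as np, cv2, pickle
from scipy.spatial.transform import Rotation as R
from plant import get_state, imaging, job, ctrl
def snap(name,tag):
    s=get_state(); c=imaging.read_camera(name)
    if name=='wrist':
        T=np.eye(4);T[:3,:3]=R.from_quat(s['tcp_rot']).as_matrix();T[:3,3]=s['eef_pos']
        c['extrinsics']=T@np.array(c['mount'])
    cv2.imwrite(f'pics/{tag}.png',c['frame']); pickle.dump(c,open(f'pics/{tag}.pkl','wb')); return c
def load(tag): return pickle.load(open(f'pics/{tag}.pkl','rb'))
def cloud(c):
    d=c['depth'];h,w=d.shape
    u,v=np.meshgrid(np.arange(w),np.arange(h))
    p=cv2.undistortPoints(np.stack([u,v],-1).reshape(-1,1,2).astype(float),np.array(c['camera_matrix']),np.array(c['dist'])).reshape(h,w,2)
    P=np.stack([p[...,0]*d,-p[...,1]*d,-d],-1)
    E=np.array(c['extrinsics']);W=P@E[:3,:3].T+E[:3,3]; W[d<=0]=np.nan
    return W
E
python3 - <<'E'
from h import *
for n in ['scene','top','wrist']: snap(n,n+'0')
s=get_state();print(s)
E
```

```text
{'time': 0.15, 'qpos': array([ 1.16903868e+00,  2.87003971e-01,  1.57785019e+00, -2.50132668e-05,
        1.27862548e+00, -1.50020698e-01]), 'dq': array([-0.00037506, -0.00113917, -0.00505193,  0.00111783,  0.00153846,
       -0.00017735]), 'joint_efforts': array([-1.69801410e-04, -4.06608224e+01, -2.93140376e+01, -1.48235281e-04,
        4.01531579e-03, -1.27215964e-05]), 'eef_pos': array([0.16793564, 0.6532851 , 0.2552319 ]), 'tcp_rot': array([ 1.25532743e-01,  9.92089028e-01, -9.11074693e-04, -2.45489484e-04]), 'contact_force': array([-0.01343874, -0.5135156 ,  0.48049427]), 'wrist_torque': array([ 0.02115772, -0.02193357, -0.00294904]), 'finger_force': 0.0, 'opening': 1.0020954523117476}
```

View pics/top0.png

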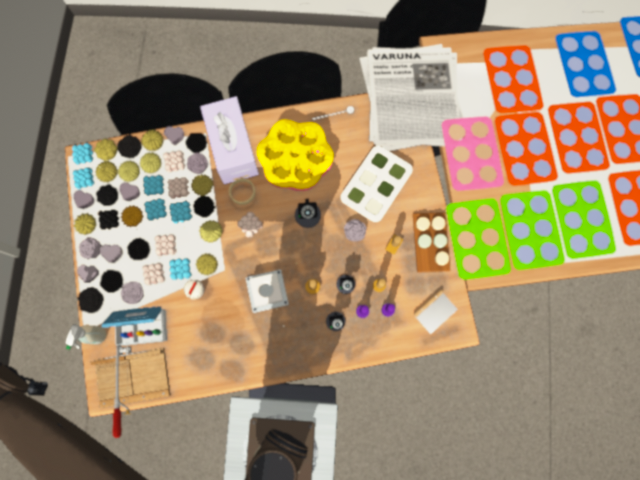

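View pics/scene0.png

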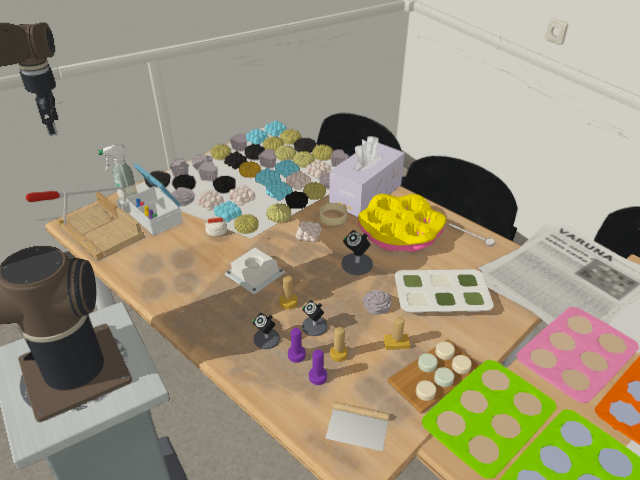

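The top view shows the following:
- Three bench cameras, at (307,213), (346,284) and (336,322). The one at (307,213) looks largest.
- Brass round stamps at (313,286) and (379,285).
- The bar stamp at (395,243), which has a rectangular head.
- Purple decoys at (363,311) and (388,310).
- The guide at (267,291).

Next I'll measure these and make one enlarged crop.

```bash
python3 - <<'E'
from h import *
c=load('scene0');W=cloud(c);f=c['frame']
t=load('top0');V=cloud(t)
for n,(u,v) in dict(camBig=(307,213),cam2=(346,284),cam3=(336,322),sA=(313,286),sB=(379,285),bar=(395,243),guide=(267,291),p1=(363,311),p2=(388,310),gs=(357,228),tape=(242,192),scr=(436,312),timer=(193,289),psoap=(249,224)).items():
    P=V[v-18:v+19,u-18:u+19].reshape(-1,3);P=P[P[:,2]>.012]
    print(n,V[v,u].round(3),'zmax',np.nanmax(P[:,2]).round(3),'min',np.nanmin(P,0).round(3),'max',np.nanmax(P,0).round(3))
def brass(W,f):
    h=cv2.cvtColor(f,cv2.COLOR_BGR2HSV); return h
# scene: stamps
for n,(u,v,du,dv) in dict(s1=(288,292,14,22),s2=(339,343,14,22),bar=(397,333,18,20)).items():
    P=W[v-dv:v+dv,u-du:u+du].reshape(-1,3)
    for a,b in((.004,.016),(.03,.085)):
        Q=P[(P[:,2]>a)&(P[:,2]<b)];print(n,a,len(Q),Q.mean(0).round(4),np.ptp(Q,axis=0).round(4),np.nanmax(P[:,2]).round(3))
cv2.imwrite('pics/crop1.png',cv2.resize(f[215:395,230:430],None,fx=3.3,fy=3.3,interpolation=cv2.INTER_CUBIC)[:600])
E
```

```text
camBig [ 0.697 -0.034  0.109] zmax 0.112 min [ 0.677 -0.07   0.012] max [0.747 0.01  0.112]
cam2 [ 0.498 -0.162  0.076] zmax 0.083 min [ 0.484 -0.209  0.012] max [ 0.556 -0.144  0.083]
cam3 [ 0.385 -0.139  0.075] zmax 0.086 min [ 0.362 -0.171  0.012] max [ 0.419 -0.114  0.086]
sA [ 0.484 -0.066  0.084] zmax 0.091 min [ 0.471 -0.096  0.012] max [ 0.515 -0.04   0.091]
sB [ 0.5   -0.259  0.082] zmax 0.093 min [ 0.49  -0.302  0.012] max [ 0.556 -0.209  0.093]
bar [ 0.632 -0.303  0.073] zmax 0.089 min [ 0.61  -0.332  0.012] max [ 0.673 -0.28   0.089]
guide [ 0.471  0.076 -0.   ] zmax 0.053 min [0.411 0.016 0.012] max [0.527 0.133 0.053]
p1 [ 0.421 -0.215  0.083] zmax 0.094 min [ 0.406 -0.236  0.013] max [ 0.445 -0.171  0.094]
p2 [ 0.43  -0.289  0.074] zmax 0.093 min [ 0.417 -0.315  0.012] max [ 0.453 -0.278  0.093]
gs [ 0.679 -0.189  0.038] zmax 0.042 min [ 0.644 -0.244  0.012] max [ 0.745 -0.149  0.042]
tape [ 0.786  0.184 -0.008] zmax 0.083 min [0.736 0.139 0.012] max [0.84  0.241 0.083]
scr [ 0.44  -0.447  0.   ] zmax 0.025 min [ 0.42  -0.493  0.012] max [ 0.494 -0.388  0.025]
timer [0.457 0.296 0.041] zmax 0.051 min [0.432 0.249 0.012] max [0.518 0.361 0.051]
psoap [0.67  0.146 0.037] zmax 0.044 min [0.637 0.109 0.012] max [0.736 0.186 0.044]
s1 0.004 224 [ 0.5091 -0.0264  0.0092] [0.1117 0.1581 0.012 ] 0.088
s1 0.03 191 [ 0.4931 -0.0695  0.0616] [0.0232 0.0232 0.0545] 0.088
s2 0.004 160 [ 0.5183 -0.2542  0.0095] [0.1168 0.1354 0.0119] 0.089
s2 0.03 210 [ 0.5086 -0.273   0.0624] [0.0248 0.025  0.055 ] 0.089
bar 0.004 276 [ 0.6473 -0.3066  0.0107] [0.1391 0.1272 0.012 ] 0.087
bar 0.03 213 [ 0.64   -0.3134  0.0617] [0.0244 0.023  0.0549] 0.087
```

View pics/crop1.png

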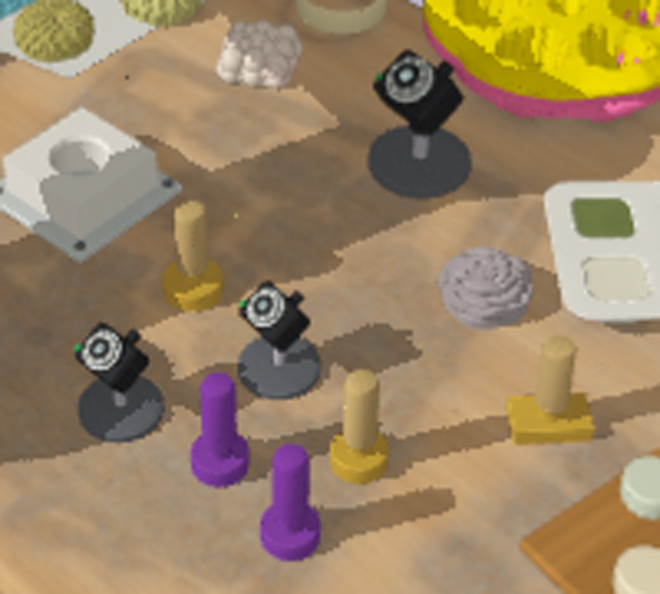

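The crop shows the camera at crop (415,120) is clearly bigger than the small ones at (270,340) and (115,380), so it is the one meant. The brass round stamps are at crop (190,260) and (360,425), the bar stamp is at (555,390), and the purple ones are decoys. Next I'll refine these positions.

```bash
python3 - <<'E'
from h import *
from scipy.optimize import least_squares
for tag in('scene0','top0'):
    c=load(tag);W=cloud(c).reshape(-1,3);O=np.array(c['extrinsics'])[:3,3];print(tag,O.round(2))
    def near(x,y,r,a,b): return W[(np.hypot(W[:,0]-x,W[:,1]-y)<r)&(W[:,2]>a)&(W[:,2]<b)]
    def fit(P,r=None):
        g=P.mean(0)[:2];d=(g-O[:2])/np.linalg.norm(g-O[:2]);
        if r: s=least_squares(lambda q:np.hypot(P[:,0]-q[0],P[:,1]-q[1])-r,g+d*.01,loss='soft_l1',f_scale=.001)
        else: s=least_squares(lambda q:np.hypot(P[:,0]-q[0],P[:,1]-q[1])-q[2],[*(g+d*.01),.02],loss='soft_l1',f_scale=.001)
        return s.x.round(4)
    for n,x,y in(('s1',.497,-.067),('s2',.514,-.267),('p1',.43,-.22),('p2',.43,-.285),('bar',.645,-.31)):
        P=near(x,y,.03,.03,.08);print(n,'handle',len(P),fit(P,.012),'head side',end=' ')
        Q=near(x,y,.04,.003,.013);print(len(Q),fit(Q) if len(Q)>8 else '', 'head top pts',end=' ')
        T=near(x,y,.035,.0135,.02);print(len(T),(T.max(0)-T.min(0)).round(4)[:2])
    G=near(.47,.075,.09,.038,.047);print('guide top',len(G),'rect',cv2.minAreaRect(G[:,:2].astype(np.float32)))
    F=near(.70,-.03,.06,.004,.016);print('camfoot',len(F),cv2.minEnclosingCircle(F[:,:2].astype(np.float32)))
    H=near(.70,-.03,.06,.045,.13);print('camhead',len(H),H.mean(0).round(3),H.min(0).round(3),H.max(0).round(3))
E
```

```text
scene0 [ 0.02 -0.98  1.03]
s1 handle 149 [ 0.4964 -0.0623] head side 82 [ 0.4997 -0.0573  0.0288] head top pts 126 [0.0452 0.0449]
s2 handle 166 [ 0.5131 -0.2665] head side 105 [ 0.5189 -0.2606  0.0289] head top pts 118 [0.0394 0.0415]
p1 handle 161 [ 0.4306 -0.2189] head side 124 [ 0.4341 -0.2117  0.0291] head top pts 109 [0.0382 0.0403]
p2 handle 184 [ 0.4399 -0.2958] head side 142 [ 0.4395 -0.2855  0.0294] head top pts 128 [0.0386 0.0412]
bar handle 167 [ 0.6455 -0.3079] head side 159 [ 0.6478 -0.3017  0.0291] head top pts 153 [0.0597 0.0523]
guide top 588 rect ((0.47422733902931213, 0.07620761543512344), (0.0870027169585228, 0.09111706167459488), 16.943256378173828)
camfoot 500 ((0.7006857395172119, -0.02984742447733879), 0.05911252275109291)
camhead 437 [ 0.711 -0.044  0.092] [ 0.687 -0.069  0.048] [ 0.753 -0.001  0.114]
top0 [ 0.28 -0.08  1.64]
s1 handle 29 [ 0.4936 -0.0621] head side 94 [ 0.499  -0.0663  0.0299] head top pts 68 [0.0437 0.0433]
s2 handle 30 [ 0.5102 -0.2667] head side 113 [ 0.5157 -0.2701  0.031 ] head top pts 37 [0.0368 0.0371]
p1 handle 30 [ 0.4266 -0.2191] head side 110 [ 0.4322 -0.2219  0.0318] head top pts 38 [0.0367 0.0365]
p2 handle 32 [ 0.4363 -0.2972] head side 106 [ 0.4328 -0.2924  0.0288] head top pts 35 [0.0366 0.0374]
bar handle 47 [ 0.6429 -0.3093] head side 117 [ 0.6437 -0.3118  0.0287] head top pts 61 [0.0609 0.049 ]
guide top 467 rect ((0.4704588055610657, 0.07750125229358673), (0.08502619713544846, 0.08419234305620193), 16.828153610229492)
camfoot 297 ((0.6989765167236328, -0.028947992250323296), 0.05902373045682907)
camhead 313 [ 0.711 -0.032  0.097] [ 0.686 -0.063  0.078] [ 0.747 -0.004  0.112]
```

The s2 head (40-41 mm across) looks smaller than s1 (45 mm), so I'll try s2 first. I'm moving over it now.

Emit:
{"op": "jog_arm", "data": {
  "increments": [
    {"dx":1,"dy":-1,"gripper":0.2},
    {"dx":1,"dy":-1,"gripper":0.2},
    {"dx":1,"dy":-1,"gripper":0.2},
    {"dx":1,"dy":-1,"gripper":0.2}
  ],
  "force": 40
}}

```text
$.increments[0]: bad value
```

Emit:
{"op": "jog_arm", "data": {
  "increments": [
    {"dx":1,"dy":-1,"gripper":0.2},
    {"dx":1,"dy":-1,"gripper":0.2},
    {"dx":1,"dy":-1,"gripper":0.2},
    {"dx":1,"dy":-1,"gripper":0.2}
  ]
}}

```text
$.increments[0]: bad value
```

Emit:
{"op": "jog_arm", "data": {
  "increments": [
    {"dx":0.83,"dy":-1,"gripper":0.2},
    {"dx":0.83,"dy":-1,"gripper":0.2},
    {"dx":0.83,"dy":-1,"gripper":0.2},
    {"dx":0.83,"dy":-1,"gripper":0.2}
  ]
}}

```text
$.increments[0]: bad value
```

Emit:
{"op": "jog_arm", "data": {
  "increments": [
    {"dy":-1,"gripper":0.2},
    {"dy":-1,"gripper":0.2},
    {"dy":-1,"gripper":0.2}
  ]
}}

```text
$.increments[0]: bad value
```

Emit:
{"op": "jog_arm", "data": {
  "increments": [
    {"dy":-0.8,"gripper":0.2},
    {"dy":-0.8,"gripper":0.2},
    {"dy":-0.8,"gripper":0.2},
    {"dy":-0.8,"gripper":0.2},
    {"dy":-0.8,"gripper":0.2}
  ]
}}

```text
$.increments[0]: bad value
```

Emit:
{"op": "jog_arm", "data": {
  "increments": [
    {"dx":1,"dy":-1,"dz":0,"ax":0,"ay":0,"az":0,"gripper":0.2},
    {"dx":1,"dy":-1,"dz":0,"ax":0,"ay":0,"az":0,"gripper":0.2},
    {"dx":1,"dy":-1,"dz":0,"ax":0,"ay":0,"az":0,"gripper":0.2},
    {"dx":1,"dy":-1,"dz":0,"ax":0,"ay":0,"az":0,"gripper":0.2}
  ],
  "force": 40
}}

```text
time: 0.55
eef_pos: [0.2904, 0.531, 0.2558]
tcp_rot: [0.127, 0.992, -0.001, 0.0]
contact_force: [0.5, -0.1, 1.0]
opening: 0.603
finger_force: 0.0
```

Emit:
{"op": "jog_arm", "data": {
  "increments": [
    {"dx":1,"dy":-1,"dz":0,"ax":0,"ay":0,"az":0,"gripper":0.2},
    {"dx":1,"dy":-1,"dz":0,"ax":0,"ay":0,"az":0,"gripper":0.2},
    {"dx":1,"dy":-1,"dz":0,"ax":0,"ay":0,"az":0,"gripper":0.2},
    {"dx":1,"dy":-1,"dz":0,"ax":0,"ay":0,"az":0,"gripper":0.2}
  ]
}}

```text
time: 0.95
eef_pos: [0.4105, 0.4108, 0.256]
tcp_rot: [0.127, 0.992, -0.001, 0.0]
contact_force: [-0.4, 0.3, -0.5]
opening: 0.601
finger_force: 0.0
```

Emit:
{"op": "jog_arm", "data": {
  "increments": [
    {"dx":0.5,"dy":-1,"dz":0,"ax":0,"ay":0,"az":0,"gripper":0.2},
    {"dx":0.5,"dy":-1,"dz":0,"ax":0,"ay":0,"az":0,"gripper":0.2},
    {"dx":0.5,"dy":-1,"dz":0,"ax":0,"ay":0,"az":0,"gripper":0.2}
  ]
}}

```text
time: 1.25
eef_pos: [0.4689, 0.2912, 0.256]
tcp_rot: [0.126, 0.992, -0.0, -0.0]
contact_force: [-0.3, 0.5, -0.2]
opening: 0.601
finger_force: 0.0
```

Emit:
{"op": "jog_arm", "data": {
  "increments": [
    {"dx":0,"dy":-1,"dz":0,"ax":0,"ay":0,"az":0,"gripper":0.2},
    {"dx":0,"dy":-1,"dz":0,"ax":0,"ay":0,"az":0,"gripper":0.2},
    {"dx":0,"dy":-1,"dz":0,"ax":0,"ay":0,"az":0,"gripper":0.2}
  ]
}}

```text
time: 1.55
eef_pos: [0.4678, 0.1705, 0.2559]
tcp_rot: [0.127, 0.992, -0.001, -0.0]
contact_force: [-0.6, -0.3, 0.3]
opening: 0.601
finger_force: 0.0
```

Emit:
{"op": "jog_arm", "data": {
  "increments": [
    {"dx":0,"dy":-0.8,"dz":0,"ax":0,"ay":0,"az":0,"gripper":0.2},
    {"dx":0,"dy":-0.8,"dz":0,"ax":0,"ay":0,"az":0,"gripper":0.2},
    {"dx":0,"dy":-0.8,"dz":0,"ax":0,"ay":0,"az":0,"gripper":0.2},
    {"dx":0,"dy":-0.8,"dz":0,"ax":0,"ay":0,"az":0,"gripper":0.2}
  ]
}}

```text
time: 1.95
eef_pos: [0.468, 0.0769, 0.2561]
tcp_rot: [0.127, 0.992, 0.0, -0.0]
contact_force: [0.3, 0.6, -0.8]
opening: 0.599
finger_force: 0.0
```

```bash
python3 - <<'E'
from h import *
c=snap('wrist','w1');print(np.array(c['mount']).round(3),get_state()['eef_pos'])
E
```

```text
[[ 0.     0.948  0.319  0.084]
 [ 1.    -0.     0.    -0.001]
 [ 0.     0.319 -0.948 -0.117]
 [ 0.     0.     0.     1.   ]] [0.46802059 0.07776363 0.25619563]
```

View pics/w1.png

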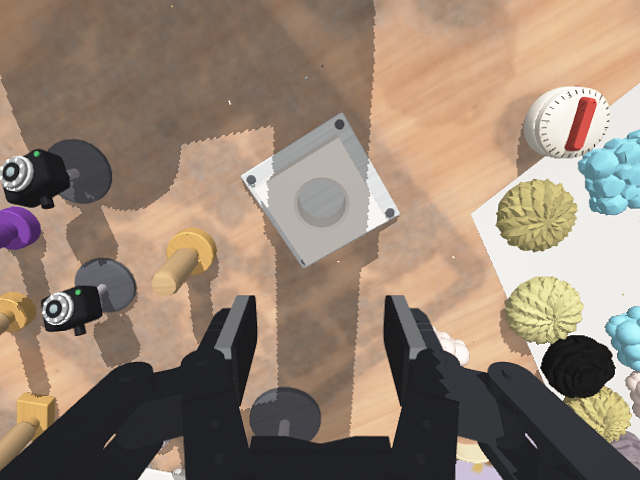

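The wrist view shows the guide bore at (322,203), s1 at (180,260), a small decoy camera at (85,295) and the big camera's foot at (285,415). I'll fit the guide from the depth data.

```bash
python3 - <<'E'
from h import *
c=load('w1');W=cloud(c).reshape(-1,3)
n=(np.hypot(W[:,0]-.47,W[:,1]-.077)<.065)
G=W[n&(W[:,2]>.037)&(W[:,2]<.047)];print(len(G),G[:,2].mean(),cv2.minAreaRect(G[:,:2].astype(np.float32)))
# inner rim of top face: bore edge fit
B=W[(np.hypot(W[:,0]-.472,W[:,1]-.077)<.018)];print('bottom',len(B),B.mean(0),np.median(B[:,2]))
ang=np.arctan2(G[:,1]-.077,G[:,0]-.472);r=np.hypot(G[:,0]-.472,G[:,1]-.077)
pts=np.array([G[k][np.argmin(r[k])] for a in np.linspace(-np.pi,np.pi,36,endpoint=False) if (k:=np.where((ang>=a)&(ang<a+.175))[0]).size])
print(cv2.fitEllipse(pts[:,:2].astype(np.float32)))
H=W[(np.hypot(W[:,0]-.496,W[:,1]+.062)<.035)];
for a,b in((.013,.019),(.0,.0)):
    T=H[(H[:,2]>a)&(H[:,2]<b)]
    if len(T):print('s1 head top',len(T),cv2.minEnclosingCircle(T[:,:2].astype(np.float32)))
E
```

```text
7272 0.04108921651713897 ((0.4713849723339081, 0.07614372670650482), (0.08456776291131973, 0.08408874273300171), 16.837610244750977)
bottom 4430 [0.46057163 0.08005843 0.23872811] 0.3082973319706489
((0.47099238634109497, 0.07617997378110886), (0.04274837672710419, 0.042939431965351105), 166.15660095214844)
s1 head top 995 ((0.49340003728866577, -0.06265293806791306), 0.022991614416241646)
```

Emit:
{"op": "jog_arm", "data": {
  "increments": [
    {"dx":0.4,"dy":-1,"dz":0,"ax":0,"ay":0,"az":0,"gripper":0.2},
    {"dx":0.4,"dy":-1,"dz":0,"ax":0,"ay":0,"az":0,"gripper":0.2},
    {"dx":0.4,"dy":-1,"dz":0,"ax":0,"ay":0,"az":0,"gripper":0.2}
  ]
}}

```text
time: 2.3
eef_pos: [0.5173, -0.0429, 0.2564]
tcp_rot: [0.125, 0.992, -0.0, 0.0]
contact_force: [1.4, 1.2, -0.7]
opening: 0.603
finger_force: 0.0
```

Emit:
{"op": "jog_arm", "data": {
  "increments": [
    {"dx":0,"dy":-1,"dz":0,"ax":0,"ay":0,"az":0,"gripper":0.2},
    {"dx":0,"dy":-1,"dz":0,"ax":0,"ay":0,"az":0,"gripper":0.2},
    {"dx":0,"dy":-1,"dz":0,"ax":0,"ay":0,"az":0,"gripper":0.2}
  ]
}}

```text
time: 2.6
eef_pos: [0.5167, -0.1641, 0.2561]
tcp_rot: [0.126, 0.992, -0.0, -0.0]
contact_force: [-0.0, 0.6, 0.1]
opening: 0.601
finger_force: 0.0
```

Emit:
{"op": "jog_arm", "data": {
  "increments": [
    {"dx":0,"dy":-0.85,"dz":0,"ax":0,"ay":0,"az":0,"gripper":0.2},
    {"dx":0,"dy":-0.85,"dz":0,"ax":0,"ay":0,"az":0,"gripper":0.2},
    {"dx":0,"dy":-0.85,"dz":0,"ax":0,"ay":0,"az":0,"gripper":0.2},
    {"dx":0,"dy":-0.85,"dz":0,"ax":0,"ay":0,"az":0,"gripper":0.2}
  ]
}}

```text
time: 3.0
eef_pos: [0.5167, -0.2638, 0.2557]
tcp_rot: [0.126, 0.992, 0.001, -0.0]
contact_force: [0.6, 0.7, 0.5]
opening: 0.6
finger_force: 0.0
```

```bash
python3 - <<'E'
from h import *
from scipy.optimize import least_squares
print(get_state()['eef_pos'],get_state()['tcp_rot'])
c=snap('wrist','w2');W=cloud(c).reshape(-1,3)
P=W[(np.hypot(W[:,0]-.512,W[:,1]+.2666)<.03)&(W[:,2]>.03)&(W[:,2]<.08)]
O=c['extrinsics'][:2,3];g=P[:,:2].mean(0);d=(g-O)/np.linalg.norm(g-O)
print(len(P),least_squares(lambda q:np.hypot(P[:,0]-q[0],P[:,1]-q[1])-.012,g+d*.01,loss='soft_l1',f_scale=.001).x)
T=W[(np.hypot(W[:,0]-.512,W[:,1]+.2666)<.035)]
T=T[(T[:,2]>.013)&(T[:,2]<.019)];print('s2 head top',len(T),cv2.minEnclosingCircle(T[:,:2].astype(np.float32)))
Z=W[(np.hypot(W[:,0]-.512,W[:,1]+.2666)<.02)&(W[:,2]>.08)&(W[:,2]<.09)];print('top',len(Z),Z.mean(0),cv2.minEnclosingCircle(Z[:,:2].astype(np.float32)))
E
```

```text
[ 0.51671041 -0.263791    0.25571312] [ 1.25544177e-01  9.92087746e-01  6.16868501e-04 -4.27261486e-04]
424 [ 0.51051712 -0.26744743]
s2 head top 683 ((0.509924590587616, -0.26731961965560913), 0.019892018288373947)
top 581 [ 0.50951412 -0.26709052  0.0826903 ] ((0.5101451873779297, -0.2673473060131073), 0.010991627350449562)
```

View pics/w2.png

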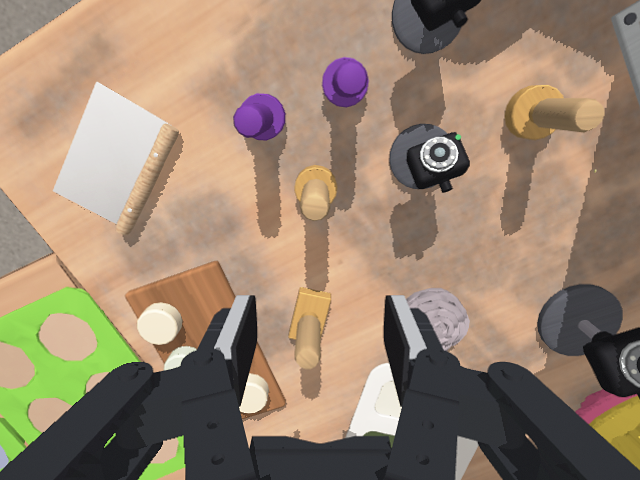

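The wrist view shows the target stamp at (315,195), with the purple decoys at (260,115) and (345,80). The head diameters come out at 40 mm for s2 and 46 mm for s1, so s2 at (0.5102,-0.2673) is the right candidate. I'll descend on it.

Emit:
{"op": "jog_arm", "data": {
  "increments": [
    {"dx":-0.054,"dy":-0.03,"dz":-1,"ax":0,"ay":0,"az":0,"gripper":0.2},
    {"dx":-0.054,"dy":-0.03,"dz":-1,"ax":0,"ay":0,"az":0,"gripper":0.2},
    {"dx":-0.054,"dy":-0.03,"dz":-1,"ax":0,"ay":0,"az":0,"gripper":0.2},
    {"dx":-0.054,"dy":-0.03,"dz":-1,"ax":0,"ay":0,"az":0,"gripper":0.2}
  ]
}}

```text
time: 3.45
eef_pos: [0.5077, -0.2637, 0.1317]
tcp_rot: [0.124, 0.992, 0.003, -0.004]
contact_force: [0.4, -0.5, -0.1]
opening: 0.599
finger_force: 0.0
```

Emit:
{"op": "jog_arm", "data": {
  "increments": [
    {"dx":0,"dy":0,"dz":-0.2,"ax":0,"ay":0,"az":0,"gripper":0.2},
    {"dx":0,"dy":0,"dz":-0.4,"ax":0,"ay":0,"az":0,"gripper":0.2},
    {"dx":0,"dy":0,"dz":-0.54,"ax":0,"ay":0,"az":0,"gripper":0.2},
    {"dx":0,"dy":0,"dz":-0.54,"ax":0,"ay":0,"az":0,"gripper":0.2},
    {"dx":0,"dy":0,"dz":-0.54,"ax":0,"ay":0,"az":0,"gripper":0.2}
  ]
}}

```text
time: 3.95
eef_pos: [0.5111, -0.2676, 0.0734]
tcp_rot: [0.125, 0.992, -0.001, 0.001]
contact_force: [-0.1, -0.4, 0.1]
opening: 0.598
finger_force: 0.0
```

Emit:
{"op": "jog_arm", "data": {
  "increments": [
    {"dx":0,"dy":0,"dz":-0.02,"ax":0,"ay":0,"az":0,"gripper":-0.2},
    {"dx":0,"dy":0,"dz":-0.02,"ax":0,"ay":0,"az":0,"gripper":-0.4},
    {"dx":0,"dy":0,"dz":-0.02,"ax":0,"ay":0,"az":0,"gripper":-0.6},
    {"dx":0,"dy":0,"dz":-0.02,"ax":0,"ay":0,"az":0,"gripper":-1},
    {"dx":0,"dy":0,"dz":-0.02,"ax":0,"ay":0,"az":0,"gripper":-1},
    {"dx":0,"dy":0,"dz":-0.02,"ax":0,"ay":0,"az":0,"gripper":-1},
    {"dx":0,"dy":0,"dz":-0.02,"ax":0,"ay":0,"az":0,"gripper":-1},
    {"dx":0,"dy":0,"dz":-0.02,"ax":0,"ay":0,"az":0,"gripper":-1}
  ],
  "force": 40
}}

```text
time: 4.75
eef_pos: [0.5106, -0.2682, 0.0706]
tcp_rot: [0.126, 0.992, -0.0, 0.001]
contact_force: [-0.0, 3.2, 5.2]
opening: 0.268
finger_force: 39.4
```

Emit:
{"op": "jog_arm", "data": {
  "increments": [
    {"dx":0,"dy":0,"dz":0.2,"ax":0,"ay":0,"az":0,"gripper":-1},
    {"dx":0,"dy":0,"dz":0.5,"ax":0,"ay":0,"az":0,"gripper":-1},
    {"dx":0,"dy":0,"dz":0.8,"ax":0,"ay":0,"az":0,"gripper":-1},
    {"dx":0,"dy":0,"dz":1,"ax":0,"ay":0,"az":0,"gripper":-1},
    {"dx":0,"dy":0,"dz":1,"ax":0,"ay":0,"az":0,"gripper":-1},
    {"dx":0,"dy":0,"dz":1,"ax":0,"ay":0,"az":0,"gripper":-1}
  ]
}}

```text
time: 5.35
eef_pos: [0.5091, -0.2677, 0.1881]
tcp_rot: [0.126, 0.992, 0.0, -0.0]
contact_force: [0.0, -0.6, -2.4]
opening: 0.27
finger_force: 39.3
```

Emit:
{"op": "jog_arm", "data": {
  "increments": [
    {"dx":0,"dy":0.4,"dz":0,"ax":0,"ay":0,"az":0,"gripper":-1},
    {"dx":-0.1,"dy":0.8,"dz":0,"ax":0,"ay":0,"az":0,"gripper":-1},
    {"dx":-0.1,"dy":1,"dz":0,"ax":0,"ay":0,"az":0,"gripper":-1},
    {"dx":-0.1,"dy":1,"dz":0,"ax":0,"ay":0,"az":0,"gripper":-1}
  ]
}}

```text
time: 5.75
eef_pos: [0.4954, -0.1443, 0.1854]
tcp_rot: [0.124, 0.992, 0.001, -0.003]
contact_force: [-0.6, -1.0, -2.0]
opening: 0.268
finger_force: 39.6
```

Emit:
{"op": "jog_arm", "data": {
  "increments": [
    {"dx":0,"dy":0.4,"dz":0,"ax":0,"ay":0,"az":0,"gripper":-1},
    {"dx":-0.1,"dy":0.8,"dz":0,"ax":0,"ay":0,"az":0,"gripper":-1},
    {"dx":-0.1,"dy":1,"dz":0,"ax":0,"ay":0,"az":0,"gripper":-1},
    {"dx":-0.1,"dy":1,"dz":0,"ax":0,"ay":0,"az":0,"gripper":-1}
  ]
}}

```text
time: 6.15
eef_pos: [0.4843, -0.0258, 0.1868]
tcp_rot: [0.124, 0.992, 0.0, -0.002]
contact_force: [0.2, -1.1, -1.9]
opening: 0.27
finger_force: 40.0
```

Emit:
{"op": "jog_arm", "data": {
  "increments": [
    {"dx":0,"dy":0.4,"dz":0,"ax":0,"ay":0,"az":0,"gripper":-1},
    {"dx":-0.1,"dy":0.7,"dz":0,"ax":0,"ay":0,"az":0,"gripper":-1},
    {"dx":-0.12,"dy":0.87,"dz":0,"ax":0,"ay":0,"az":0,"gripper":-1},
    {"dx":-0.12,"dy":0.87,"dz":0,"ax":0,"ay":0,"az":0,"gripper":-1},
    {"dx":-0.12,"dy":0.87,"dz":0,"ax":0,"ay":0,"az":0,"gripper":-1},
    {"dx":-0.12,"dy":0.87,"dz":0,"ax":0,"ay":0,"az":0,"gripper":-1}
  ]
}}

```text
time: 6.75
eef_pos: [0.4716, 0.0751, 0.1885]
tcp_rot: [0.126, 0.992, -0.0, -0.0]
contact_force: [0.5, -0.2, -1.6]
opening: 0.271
finger_force: 40.3
```

```bash
python3 - <<'E'
from h import *
s=get_state();p=s['eef_pos'];print(p,s['contact_force'],R.from_quat(s['tcp_rot']).as_matrix()[:,2])
c=snap('wrist','w3');W=cloud(c).reshape(-1,3)
r=np.hypot(W[:,0]-p[0],W[:,1]-p[1]);
H=W[(r<.03)&(W[:,2]>.07)&(W[:,2]<.16)];O=c['extrinsics'][:3,3]
for a in np.arange(.085,.16,.01):
    q=H[(H[:,2]>a)&(H[:,2]<a+.01)]
    if len(q):print(a.round(3),len(q),q.mean(0).round(4),q.min(0).round(4),q.max(0).round(4))
G=W[(W[:,2]>.037)&(W[:,2]<.047)&(np.hypot(W[:,0]-.471,W[:,1]-.076)<.065)];print(cv2.minAreaRect(G[:,:2].astype(np.float32)))
E
```

```text
[0.4715572  0.0751139  0.18852726] [ 0.48635705 -0.21972135 -1.60158652] [-9.14734738e-04 -5.97048772e-04 -9.99999403e-01]
0.115 298 [0.4547 0.0788 0.1217] [0.4508 0.0582 0.1173] [0.4682 0.0943 0.125 ]
0.125 2730 [0.4619 0.077  0.1326] [0.4508 0.055  0.125 ] [0.4827 0.0943 0.135 ]
0.135 99 [0.4629 0.0769 0.1369] [0.4525 0.0684 0.135 ] [0.4677 0.0925 0.145 ]
0.145 464 [0.4617 0.0768 0.1503] [0.4584 0.0631 0.145 ] [0.4741 0.0863 0.155 ]
0.155 273 [0.4616 0.0769 0.1575] [0.4587 0.0632 0.155 ] [0.4724 0.0863 0.16  ]
((0.4713234305381775, 0.07600496709346771), (0.08419758826494217, 0.08443315327167511), 16.677316665649414)
```

View pics/w3.png

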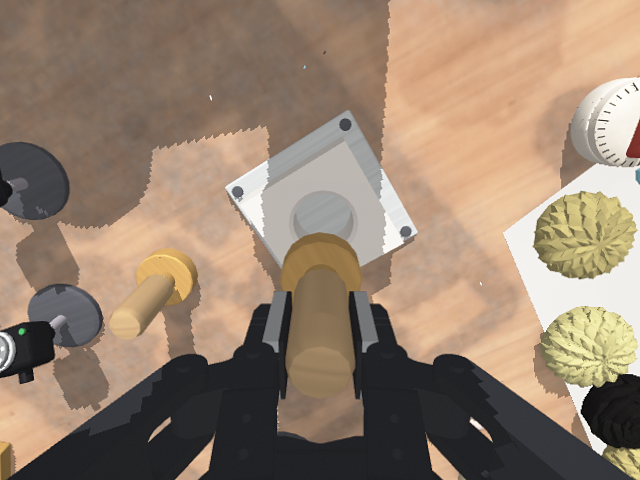

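The stamp is held at (320,265), just short of the bore at (322,220). Its face is at about z 0.118 and it needs a shift of about +1.3 mm in y. I'll lower it to just above the mouth, then feel the way in gently.

Emit:
{"op": "jog_arm", "data": {
  "increments": [
    {"dx":0.004,"dy":0.01,"dz":-0.2,"ax":0,"ay":0,"az":0,"gripper":-1},
    {"dx":0.004,"dy":0.01,"dz":-0.4,"ax":0,"ay":0,"az":0,"gripper":-1},
    {"dx":0.004,"dy":0.01,"dz":-0.57,"ax":0,"ay":0,"az":0,"gripper":-1},
    {"dx":0.004,"dy":0.01,"dz":-0.57,"ax":0,"ay":0,"az":0,"gripper":-1},
    {"dx":0.004,"dy":0.01,"dz":-0.57,"ax":0,"ay":0,"az":0,"gripper":-1}
  ]
}}

```text
time: 7.3
eef_pos: [0.472, 0.077, 0.1208]
tcp_rot: [0.126, 0.992, -0.0, -0.0]
contact_force: [0.8, 0.2, -1.6]
opening: 0.271
finger_force: 40.4
```

Emit:
{"op": "jog_arm", "data": {
  "increments": [
    {"dx":0,"dy":0,"dz":-0.03,"ax":0,"ay":0,"az":0,"gripper":-1},
    {"dx":0,"dy":0,"dz":-0.05,"ax":0,"ay":0,"az":0,"gripper":-1},
    {"dx":0,"dy":0,"dz":-0.07,"ax":0,"ay":0,"az":0,"gripper":-1},
    {"dx":0,"dy":0,"dz":-0.09,"ax":0,"ay":0,"az":0,"gripper":-1},
    {"dx":0,"dy":0,"dz":-0.1,"ax":0,"ay":0,"az":0,"gripper":-1}
  ]
}}

```text
time: 7.8
eef_pos: [0.4717, 0.0778, 0.1086]
tcp_rot: [0.126, 0.992, 0.0, -0.0]
contact_force: [0.3, 0.2, -1.6]
opening: 0.272
finger_force: 40.4
```

Emit:
{"op": "jog_arm", "data": {
  "increments": [
    {"dx":0,"dy":-0.01,"dz":-0.02,"ax":0,"ay":0,"az":0,"gripper":-1},
    {"dx":0,"dy":-0.01,"dz":-0.04,"ax":0,"ay":0,"az":0,"gripper":-1},
    {"dx":0,"dy":-0.01,"dz":-0.06,"ax":0,"ay":0,"az":0,"gripper":-1},
    {"dx":0,"dy":-0.01,"dz":-0.08,"ax":0,"ay":0,"az":0,"gripper":-1}
  ]
}}

```text
time: 8.2
eef_pos: [0.4717, 0.0765, 0.0989]
tcp_rot: [0.126, 0.992, -0.0, -0.0]
contact_force: [0.3, -0.3, -0.4]
opening: 0.267
finger_force: 40.4
```

```bash
python3 -c "
from h import *
s=get_state();print(s['eef_pos'],s['contact_force'],s['wrist_torque'])"
```

```text
[0.47170962 0.07650314 0.09887906] [ 0.26672761 -0.34544844 -0.43367997] [-0.03313194  0.02877764  0.01480865]
```

Its face is now below the mouth with almost no force. I'll carry on to the bottom.

Emit:
{"op": "jog_arm", "data": {
  "increments": [
    {"dx":0,"dy":0,"dz":-0.03,"ax":0,"ay":0,"az":0,"gripper":-1},
    {"dx":0,"dy":0,"dz":-0.06,"ax":0,"ay":0,"az":0,"gripper":-1},
    {"dx":0,"dy":0,"dz":-0.09,"ax":0,"ay":0,"az":0,"gripper":-1},
    {"dx":0,"dy":0,"dz":-0.12,"ax":0,"ay":0,"az":0,"gripper":-1},
    {"dx":0,"dy":0,"dz":-0.14,"ax":0,"ay":0,"az":0,"gripper":-1},
    {"dx":0,"dy":0,"dz":-0.155,"ax":0,"ay":0,"az":0,"gripper":-1},
    {"dx":0,"dy":0,"dz":-0.155,"ax":0,"ay":0,"az":0,"gripper":-1}
  ]
}}

```text
time: 8.9
eef_pos: [0.4716, 0.0765, 0.0802]
tcp_rot: [0.126, 0.992, -0.0, -0.0]
contact_force: [-0.8, -0.3, -1.8]
opening: 0.262
finger_force: 40.4
```

Emit:
{"op": "jog_arm", "data": {
  "increments": [
    {"dx":0,"dy":0,"dz":-0.005,"ax":0,"ay":0,"az":0,"gripper":-1},
    {"dx":0,"dy":0,"dz":-0.01,"ax":0,"ay":0,"az":0,"gripper":-1},
    {"dx":0,"dy":0,"dz":-0.015,"ax":0,"ay":0,"az":0,"gripper":-1},
    {"dx":0,"dy":0,"dz":-0.015,"ax":0,"ay":0,"az":0,"gripper":-1}
  ]
}}

```text
time: 9.3
eef_pos: [0.4717, 0.0765, 0.0787]
tcp_rot: [0.126, 0.992, -0.0, 0.0]
contact_force: [0.6, -0.6, -2.0]
opening: 0.272
finger_force: 40.4
```

Emit:
{"op": "jog_arm", "data": {
  "increments": [
    {"dx":0,"dy":0,"dz":-0.005,"ax":0,"ay":0,"az":0,"gripper":-1},
    {"dx":0,"dy":0,"dz":-0.01,"ax":0,"ay":0,"az":0,"gripper":-1},
    {"dx":0,"dy":0,"dz":-0.01,"ax":0,"ay":0,"az":0,"gripper":-1},
    {"dx":0,"dy":0,"dz":-0.01,"ax":0,"ay":0,"az":0,"gripper":-1}
  ]
}}

```text
time: 9.7
eef_pos: [0.4721, 0.0765, 0.0786]
tcp_rot: [0.126, 0.992, -0.0, -0.0]
contact_force: [-2.5, -0.2, 5.4]
opening: 0.271
finger_force: 41.1
```

The stamp bottomed at about 5 N, so this one fits. I'll draw it out and go to a point from which the wrist camera sees the bench camera's lens side.

Emit:
{"op": "jog_arm", "data": {
  "increments": [
    {"dx":0,"dy":0,"dz":0.1,"ax":0,"ay":0,"az":0,"gripper":-1},
    {"dx":0,"dy":0,"dz":0.2,"ax":0,"ay":0,"az":0,"gripper":-1},
    {"dx":0,"dy":0,"dz":0.3,"ax":0,"ay":0,"az":0,"gripper":-1},
    {"dx":0,"dy":0,"dz":0.45,"ax":0,"ay":0,"az":0,"gripper":-1},
    {"dx":0,"dy":0,"dz":0.7,"ax":0,"ay":0,"az":0,"gripper":-1},
    {"dx":0,"dy":0,"dz":1,"ax":0,"ay":0,"az":0,"gripper":-1},
    {"dx":0,"dy":0,"dz":1,"ax":0,"ay":0,"az":0,"gripper":-1}
  ]
}}

```text
time: 10.4
eef_pos: [0.4753, 0.0764, 0.2044]
tcp_rot: [0.125, 0.992, 0.0, 0.006]
contact_force: [0.7, -0.4, -2.2]
opening: 0.273
finger_force: 40.3
```

Emit:
{"op": "jog_arm", "data": {
  "increments": [
    {"dx":0.3,"dy":-0.4,"dz":0.3,"ax":0,"ay":0,"az":0,"gripper":-1},
    {"dx":0.5,"dy":-0.8,"dz":0.5,"ax":0,"ay":0,"az":0,"gripper":-1},
    {"dx":0.5,"dy":-1,"dz":0.6,"ax":0,"ay":0,"az":0,"gripper":-1},
    {"dx":0.5,"dy":-1,"dz":0.6,"ax":0,"ay":0,"az":0,"gripper":-1}
  ]
}}

```text
time: 10.8
eef_pos: [0.5342, -0.0479, 0.2733]
tcp_rot: [0.128, 0.992, -0.001, 0.004]
contact_force: [-0.2, 0.8, -1.8]
opening: 0.267
finger_force: 40.3
```

Emit:
{"op": "jog_arm", "data": {
  "increments": [
    {"dx":0.3,"dy":-0.4,"dz":0,"ax":0,"ay":0,"az":0,"gripper":-1},
    {"dx":0.35,"dy":-0.8,"dz":0,"ax":0,"ay":0,"az":0,"gripper":-1},
    {"dx":0.35,"dy":-1,"dz":0,"ax":0,"ay":0,"az":0,"gripper":-1},
    {"dx":0.35,"dy":-1,"dz":0,"ax":0,"ay":0,"az":0,"gripper":-1}
  ]
}}

```text
time: 11.2
eef_pos: [0.5733, -0.1666, 0.2681]
tcp_rot: [0.128, 0.992, -0.0, -0.001]
contact_force: [-0.2, -0.2, -1.5]
opening: 0.27
finger_force: 40.4
```

Emit:
{"op": "jog_arm", "data": {
  "increments": [
    {"dx":0,"dy":-0.2,"dz":0,"ax":0,"ay":0,"az":0,"gripper":-1},
    {"dx":0,"dy":-0.36,"dz":0,"ax":0,"ay":0,"az":0,"gripper":-1},
    {"dx":0,"dy":-0.36,"dz":0,"ax":0,"ay":0,"az":0,"gripper":-1},
    {"dx":0,"dy":-0.36,"dz":0,"ax":0,"ay":0,"az":0,"gripper":-1}
  ]
}}

```text
time: 11.6
eef_pos: [0.5735, -0.2062, 0.2691]
tcp_rot: [0.126, 0.992, 0.001, -0.0]
contact_force: [0.5, 0.5, -2.0]
opening: 0.27
finger_force: 40.4
```

```bash
python3 - <<'E'
from h import *
print(get_state()['eef_pos'])
c=snap('wrist','w4')
E
```

```text
[ 0.57347514 -0.20618139  0.26906165]
```

View pics/w4.png

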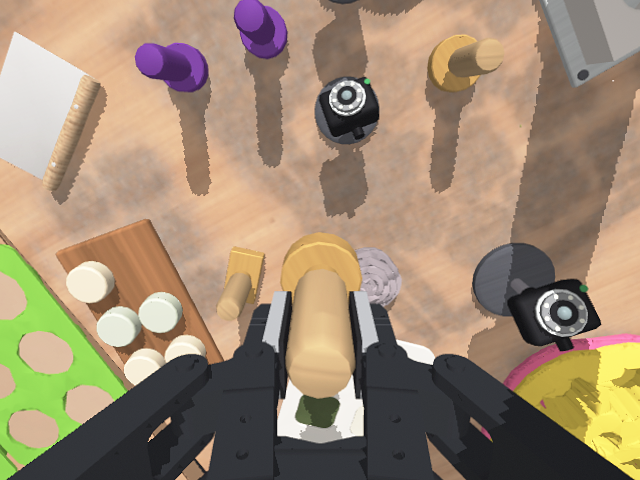

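The wrist view shows the big bench camera's lens at (564,313), with its face spanning about (510-600, 280-347) and its foot at (513,278). I'll fit the face plane.

```bash
python3 - <<'E'
from h import *
c=load('w4');W=cloud(c);f=c['frame']
g=cv2.cvtColor(f,cv2.COLOR_BGR2GRAY)
# ring: bright pixels near lens
m=np.zeros_like(g);m[285:341,536:592]=1
b=((g>120)&(m>0)).astype(np.uint8)
ys,xs=np.nonzero(b);print('ring',cv2.minEnclosingCircle(np.stack([xs,ys],1).astype(np.float32)),xs.mean(),ys.mean(),len(xs))
P=W[275:350,500:606].reshape(-1,3);P=P[(P[:,2]>.055)&(P[:,2]<.13)]
rng=np.random.default_rng(0)
def ransac(P,tol=.0012):
    best=None
    for _ in range(3000):
        a=P[rng.choice(len(P),3,False)];n=np.cross(a[1]-a[0],a[2]-a[0]);L=np.linalg.norm(n)
        if L<1e-5: continue
        n/=L;k=abs((P-a[0])@n)<tol
        if best is None or k.sum()>best.sum():best=k
    Q=P[best];ce=Q.mean(0);n=np.linalg.svd(Q-ce)[2][2];n*=np.sign(n[2]);return Q,ce,n,best
for i in range(3):
    Q,ce,n,k=ransac(P);print(len(P),len(Q),ce.round(4),n.round(3),'elev',np.degrees(np.arcsin(n[2])).round(1),'az',np.degrees(np.arctan2(n[1],n[0])).round(1),Q.min(0).round(3),Q.max(0).round(3));P=P[~k]
print('lens pix',W[308:319:5,559:570:5].reshape(-1,3).round(4))
F=W.reshape(-1,3);F=F[(np.hypot(F[:,0]-.7,F[:,1]+.03)<.06)&(F[:,2]>.004)&(F[:,2]<.012)];print('foot',len(F),cv2.minEnclosingCircle(F[:,:2].astype(np.float32)),F[:,2].mean())
E
```

```text
ring ((569.8636474609375, 312.5), 34.684322357177734) 561.7781402936379 313.19331158238174 1226
4544 1148 [ 0.7065 -0.0375  0.0914] [-0.503 -0.071  0.861] elev 59.4 az -172.0 [ 0.687 -0.064  0.081] [ 0.728 -0.006  0.103]
3396 1040 [ 0.7019 -0.0355  0.1018] [-0.504 -0.077  0.86 ] elev 59.4 az -171.3 [ 0.688 -0.052  0.093] [ 0.716 -0.019  0.11 ]
2356 438 [ 0.7074 -0.0507  0.0958] [-0.357 -0.563  0.745] elev 48.2 az -122.4 [ 0.691 -0.065  0.079] [ 0.729 -0.032  0.111]
lens pix [[ 0.6974 -0.0377  0.1008]
 [ 0.6979 -0.0342  0.1015]
 [ 0.6991 -0.0301  0.1011]
 [ 0.7003 -0.0392  0.1031]
 [ 0.6996 -0.0366  0.1054]
 [ 0.7013 -0.0322  0.1044]
 [ 0.7056 -0.0392  0.1024]
 [ 0.7041 -0.037   0.1057]
 [ 0.705  -0.0332  0.1057]]
foot 3455 ((0.720088005065918, -0.03228427842259407), 0.04210053011775017) 0.009740938928365207
```

Lens axis: elevation about 60°, azimuth about -171.7°. Focus is at about (0.642,-0.044,0.207), so the TCP target is (0.607,-0.049,0.268) tilted 30°.

Emit:
{"op": "jog_arm", "data": {
  "increments": [
    {"dx":0.1,"dy":0.2,"dz":0,"ax":0.0145,"ay":-0.0985,"az":0,"gripper":-1},
    {"dx":0.2,"dy":0.4,"dz":0,"ax":0.0275,"ay":-0.188,"az":0,"gripper":-1},
    {"dx":0.277,"dy":0.6,"dz":0,"ax":0.038,"ay":-0.26,"az":0,"gripper":-1},
    {"dx":0.277,"dy":0.6,"dz":0,"ax":0.0483,"ay":-0.33,"az":0,"gripper":-1},
    {"dx":0.277,"dy":0.6,"dz":0,"ax":0.0483,"ay":-0.33,"az":0,"gripper":-1}
  ]
}}

```text
time: 12.15
eef_pos: [0.6048, -0.1324, 0.2673]
tcp_rot: [0.121, 0.959, 0.07, 0.247]
contact_force: [-0.8, -0.4, -3.1]
opening: 0.271
finger_force: 40.5
```

Emit:
{"op": "jog_arm", "data": {
  "increments": [
    {"dx":0,"dy":0.2,"dz":0,"ax":0,"ay":0,"az":0,"gripper":-1},
    {"dx":0,"dy":0.4,"dz":0,"ax":0,"ay":0,"az":0,"gripper":-1},
    {"dx":0,"dy":0.6,"dz":0,"ax":0,"ay":0,"az":0,"gripper":-1},
    {"dx":0,"dy":0.707,"dz":0,"ax":0,"ay":0,"az":0,"gripper":-1},
    {"dx":0,"dy":0.707,"dz":0,"ax":0,"ay":0,"az":0,"gripper":-1},
    {"dx":0,"dy":0.707,"dz":0,"ax":0,"ay":0,"az":0,"gripper":-1},
    {"dx":0,"dy":0.707,"dz":0,"ax":0,"ay":0,"az":0,"gripper":-1}
  ]
}}

```text
time: 12.85
eef_pos: [0.6072, -0.0505, 0.2698]
tcp_rot: [0.122, 0.958, 0.069, 0.249]
contact_force: [0.0, -0.5, -1.7]
opening: 0.274
finger_force: 40.3
```

```bash
python3 - <<'E'
from h import *
s=get_state();M=R.from_quat(s['tcp_rot']).as_matrix();z=M[:,2];n=np.array([-.495,-.0725,.866])
face=s['eef_pos']+.0706*z;print(s['eef_pos'],z.round(3),'face',face.round(4),'err',(face-[.6416,-.0443,.2072]).round(4),np.degrees(np.arccos(-z@n)))
c=snap('wrist','w5');W=cloud(c).reshape(-1,3)
L=(W-s['eef_pos'])@M
k=(np.hypot(L[:,0],L[:,1])<.027)&(L[:,2]>.035)&(L[:,2]<.085);Q=L[k];print('head in tool frame',len(Q),Q.min(0).round(4),Q.max(0).round(4))
k=(np.hypot(L[:,0],L[:,1])<.02)&(L[:,2]>-.03)&(L[:,2]<.045)&(abs(L[:,1])<.009);Q=L[k]
for a in np.arange(-.02,.04,.01):
    q=Q[(Q[:,2]>a)&(Q[:,2]<a+.01)]
    if len(q)>5:print('handle',a.round(3),len(q),np.percentile(q,95,axis=0).round(4))
for t in('scene','top'):snap(t,t+'5')
c=load('scene5');f=c['frame'];cv2.imwrite('pics/crop5.png',cv2.resize(f[120:400,180:480],None,fx=2.1,fy=2.1))
E
```

```text
[ 0.6072242  -0.05050467  0.2697504 ] [ 0.495  0.072 -0.866] face [ 0.6421 -0.0454  0.2086] err [ 0.0005 -0.0011  0.0014] nan
head in tool frame 3490 [-0.0103 -0.0203  0.035 ] [0.0212 0.0193 0.0713]
handle -0.02 2812 [ 0.0104  0.0073 -0.0108]
handle -0.01 1057 [ 0.0125  0.0082 -0.0007]
handle 0.0 713 [0.0126 0.0081 0.0094]
handle 0.01 588 [0.0126 0.008  0.0194]
handle 0.02 488 [0.0126 0.008  0.0295]
handle 0.03 409 [0.0126 0.0079 0.0394]<stdin>:3: RuntimeWarning: invalid value encountered in arccos
```

View pics/crop5.png

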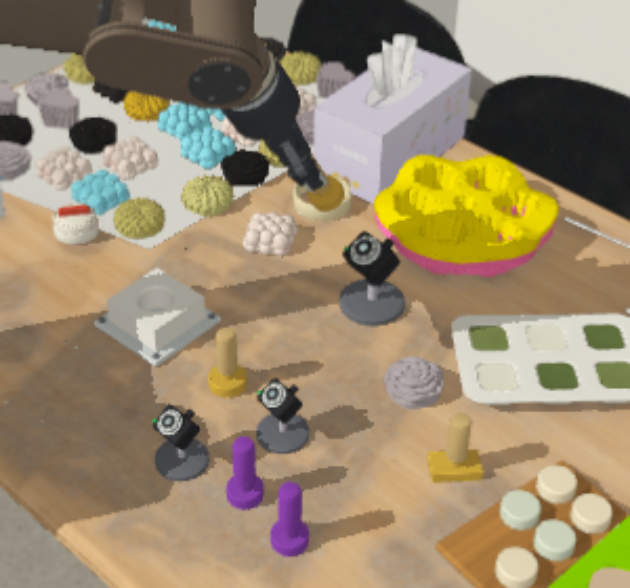

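The crop shows the stamp held tilted at (325,190), facing the bench camera at (370,255). The other stamp is upright at (228,365) and the bystanders are where they were. The face is within about 2 mm of the focus point and the axis is aligned, so I'm handing in.

```bash
python3 -c "
from h import *
print(get_state()['dq'].round(4)); print(job.sign_off())"
```

```text
[ 0.0027 -0.0008  0.003   0.0009 -0.0033 -0.0009]
the job is handed in; nothing more can be done
None
```

The job is handed in: the 40 mm stamp slid to the bottom of the guide at about 5 N and is now held about 2 mm from the focus point by my measurement, square to the lens; the 46 mm one, ruled out by measuring rather than tried in the guide, was left untouched.

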